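# Rack the mould half and its cover plate to dry

## Task

The rinsed mould half (the thick plate with grooves) and its plain thin cover plate lean in two steel rests. Stand each of them upright on its long edge in the slot of the drying rack that fits it - the thick one in the wide slot, the thin one in the narrow slot - centred across the rack, standing on the rack's board and let go. Lower them in rather than dropping them, and leave the jar, beaker, bottle and timer where they are.

Things in the scene. Friction and masses are not known exactly. Their poses are not given: they have to be found in the camera images.
- mould_plate: aluminium plate, 110 wide x 100 high x 18 mm thick; the upper face (+x) has five 7 mm deep grooves open at the top edge. Origin at its centre; x through the thickness, y along the width, z up its height to the free top edge. Starts leaning in mould_cradle, z 35 deg from vertical. Grip it at the top edge, across the thickness. About 0.42 kg
- cover_plate: aluminium plate, 110 wide x 100 high x 10 mm thick; plain, with four dark screw seats near its corners. Origin at its centre; x through the thickness, y along the width, z up its height to the free top edge. Starts leaning in cover_cradle, z 35 deg from vertical. Grip it at the top edge, across the thickness. About 0.28 kg
- mould_cradle: fixed steel rest, base 120x120x6 mm; origin at the centre of its underside. The mould plate leans in it, 35 deg from vertical, top towards the rest's -x side (the robot), foot in a gutter with an 8 mm lip. Two arms behind it reach 70 mm up the plate, leaving the middle 66 mm of its width open from 20 mm up. Draw the plate out upwards along its own plane, over 20 mm
- cover_cradle: fixed steel rest, base 120x120x6 mm; origin at the centre of its underside. The cover plate leans in it, 35 deg from vertical, top towards the rest's -x side (the robot), foot in a gutter with an 8 mm lip. Two arms behind it reach 70 mm up the plate, leaving the middle 66 mm of its width open from 20 mm up. Draw the plate out upwards along its own plane, over 20 mm
- rack: fixed drying rack: white board 164 (x) x 130 (y) mm, top face 12 mm above the table, with four rows of two steel posts (8 mm thick, 55 mm high above the board, nose tapered over the top 12 mm) at y = -38 and +38 mm. Two slots, each between two rows and running along y. Origin at the centre of its underside
- narrow_slot (a point): centre of the narrow slot (14 mm clear along x) on the board's upper face, 36 mm to the rack's -x side (towards the robot); axes as the rack's: x across the slot, y along it, z up
- wide_slot (a point): centre of the wide slot (22 mm clear along x) on the board's upper face, 36 mm to the rack's +x side; axes as the rack's
- sample_jar: bystander: glass jar with black lid, 62 mm across, 72 mm high; origin at the centre of its underside
- beaker: bystander: clear beaker 53 mm across, 66 mm high; origin at the centre of its underside
- dropper_bottle: bystander: brown dropper bottle 44 mm across, 125 mm high; origin at the centre of its underside
- lab_timer: bystander: white timer 66x66x19 mm lying on the table; origin at the centre of its underside

How it is judged (in metres and radians):
At the end, for the whole second after the job is handed in: The mould plate stands in the wide slot and the cover plate in the narrow slot, lower edge on the board: each plate's centre is within 8 mm of the slot's middle across it, within 20 mm along it, 45 to 55 mm above the board; each is within 0.2 rad of upright and of the slot's direction, and at rest (x of mould_plate in the frame of wide_slot between -0.008 and 0.008 m and y of mould_plate in the frame of wide_slot between -0.02 and 0.02 m and z of mould_plate in the frame of wide_slot between 0.045 and 0.055 m and angle between each of mould_plate, cover_plate's own z axis and vertical below 0.2 rad and angle between the y axis of mould_plate and the y axis of wide_slot, either way round below 0.2 rad and linear speed of each of mould_plate, cover_plate below 0.02 m/s and x of cover_plate in the frame of narrow_slot between -0.008 and 0.008 m and y of cover_plate in the frame of narrow_slot between -0.02 and 0.02 m and z of cover_plate in the frame of narrow_slot between 0.045 and 0.055 m and angle between the y axis of cover_plate and the y axis of narrow_slot, either way round below 0.2 rad); the robot touches nothing.
It fails at once if a plate is dropped into the rack (falls free at over 0.5 m/s) ((horizontal distance between mould_plate and rack below 0.09 m and height (world z) of mould_plate below 0.12 m and linear speed of mould_plate above 0.5 m/s and contact force between the fingers and mould_plate below 0.5 N) or (horizontal distance between cover_plate and rack below 0.09 m and height (world z) of cover_plate below 0.12 m and linear speed of cover_plate above 0.5 m/s and contact force between the fingers and cover_plate below 0.5 N)).
It fails at once if a bystander (jar, beaker, bottle or timer) is moved by more than 30 mm or tipped over (distance of any of sample_jar, beaker, dropper_bottle, lab_timer from where it was at the start of the episode above 0.03 m or angle between any of sample_jar, beaker, dropper_bottle, lab_timer's own z axis and vertical above 0.5 rad).
It also fails if it takes over 64 s, if anything falls off the work surface, if the arm or the gripper's body presses on something with over 40 N, if the wrist force passes 120 N, or if a joint passes its speed limit or range.

## Robot

A 7-joint arm with a two-finger parallel gripper is mounted at the origin on a cart in front of the work surface, level with it; the furniture and walls round the work are solid. World frame = base frame: x ahead of the robot, y to its left, z up, the work surface at z = 0. Lengths are in m, angles in degrees, forces in N, time in s.
With the tool pointing down it reaches from about 0.425 to 0.875 m from the base axis. Payload 4.7 kg.
Tool frame: the origin (TCP) lies at the very end of the fingers, on their centre line; the grasp point (between the pads) lies 19 mm behind it; z points along the fingers, y is the line along which they close (so a half turn about z gives the same grasp; the last joint's range is limited). The gripper opens to 87 mm and grips with 3 to 60 N. Pads are 19 mm wide; open, the fingers measure 117 mm over their backs; the gripper's body (75 mm by 190 mm) begins 51 mm behind the grasp point.
Start: joints at [-72.13, 18.392, -4.016, 83.108, 1.295, 78.541, -3.26], TCP at [0.191, 0.621, 0.223] pointing down, gripper open.
Joint ranges: [-163.93, 163.93], [-17.29, 119.83], [-79.2, 71.16], [3.27, 140.29], [-89.18, 269.18], [5.43, 117.66], [-154.24, 154.24]. Speed limits (degrees/s): [147.25, 147.25, 180, 180, 180, 180, 180].

## Interface

Orientations are given as [roll, pitch, yaw] about the fixed x, y, z axes, in that order (R = Rz(yaw) Ry(pitch) Rx(roll)).
In Python, from cell import get_obs, read_camera, sign_off, silhouettes gives the robot as it stands.
- The arm moves only by the tool play_rows, never from a script. Its argument "steps" is a list that holds one entry, the list of rows, each a list of 7 numbers: the shift along the tool's x, y, z in m, then the turn, a rotation vector about the tool's x, y, z in rad, then the finger opening in m, from 0 to 0.087. A call has 1 to 12 rows; each row shifts and turns the commanded pose from where the row before left it, along the tool's axes as they then stand; what a row does not reach is not made up. A row lasts 1/10 s, in which the tool goes at most 50 mm and 8.59 degrees, less where a joint would pass 70% of its speed; a pose out of reach is approached as far as the arm can. A call is refused whole if a number of a shift passes 0.05 or a number of a turn 0.15, either way. A call with a gripper value outside its range is refused whole. The fingers move at their own pace and stop on an object; "force" is the grip in N (left out, the last holds). Time passes only in rows, so rows that do not move let the fingers close. It gives the time, the measured TCP pose, the force, the opening and the grip force at its end, in the units of the state.
- get_obs(): the state, without advancing time (a new reading comes with each control period).
- read_camera(name): name is "side" or "top" or "wrist"; returns a dict with "frame" (480x640x3 uint8, red, green, blue), "intrinsics" (3x3 intrinsics, pixels), "view" (4x4, takes a point from world to camera coordinates). Camera axes: x right, y up, looking along -z (the intrinsics and any distortion apply to the point x, -y, -z); pixel columns grow to the right and rows downward; lengths in m; the calibration is good to about 2 mm. The wrist camera is an equidistant fisheye: a pixel r from the principal point sees the ray r / f radians off the axis. A picture is of the moment at which its call begins. There is no depth.
- sign_off(): hands the job in; it is judged then, once.
Trained networks look in the newest picture that a camera, given by its name, has taken for a name from the list of things; names that differ only in an ending like _2 or _b are one class to them, and where a whole thing is asked for, a point or a joint stands for the part that bears it (a point fixed in the world has none). Each returns a list of dicts, best first, with "p" (0 to 1); they miss things now and then, are a little off and sometimes report something else, mostly with a low value. They report only what shows in the picture. A call takes as long as a camera call.
- silhouettes(camera, name): "pixels" (480x640 bool, what is visible of it) and "extent" ([left, top, right, bottom] in pixels, round what is visible of it).
The state is a dict: "time_s": time; "qpos": joint angles; "joint_velocities": joint speeds; "effort": joint torques, N m; "tool_pos": TCP position; "tool_rot": TCP orientation; "force": force on the tool from outside, world axes, zero at the start; "wrist_torque": the same for the moment, N m; "grip_width": finger opening in m; "grasp_force": force on a finger pad.
Only numpy, scipy, OpenCV 4.12 (cv2) and the standard library are available. Lean on these libraries where they do the work, as an engineer would, in place of code of your own. Each camera call takes 0.05 s, during which the arm holds its last target. There are 200 camera calls.

## Working session

There is one attempt and no reset: what is moved stays moved. The work goes in short steps, Python scripts to look and compute and a tool call to move; the robot and the scene stay as the last step left them, time stands still between calls to the robot, and variables do not carry over. Pictures are saved under pics/ and viewed, at most 10 in all, crops included, and the job is handed in when it is done.

Besides the shell and the picture viewer there is one more tool, called after ">>>" as name([rows], argument=value, ...), one row to a line, values as JSON. play_rows: Moves the arm, as the interface text tells. Its arguments: {"type":"object","properties":{"steps":{"type":"array","items":{"type":"array","items":{"type":"array","items":{"type":"number"}}}},"force":{"type":"number"}},"required":["steps"]}

```bash
mkdir -p pics; ls
python3 - <<'E'
from cell import *
import cv2,numpy as np
o=get_obs();print(o)
ims=[]
for c in("side","top"):
    r=read_camera(c);print(c,r["intrinsics"].tolist(),np.round(r["view"],4).tolist(),r.keys())
    cv2.imwrite(f"pics/{c}0.png",r["frame"][:,:,::-1])
    for n in("mould_plate","cover_plate","mould_cradle","cover_cradle","rack","sample_jar","beaker","dropper_bottle","lab_timer"):
        print(n,[(round(float(d["p"]),2),[int(v) for v in d["extent"]]) for d in silhouettes(c,n)[:2]])
E
```

```text
pics
{'time_s': 0.0, 'qpos': array([-72.12962042,  18.44043645,  -4.01605645,  83.17414578,
         1.29744369,  78.539583  ,  -3.26125667]), 'joint_velocities': array([ 0.02665983, -0.00275256,  0.07142111, -0.00756534,  0.06473973,
       -0.11324071, -0.00789829]), 'effort': array([-6.85493262e-06, -4.91280770e+01, -4.04038802e-01, -3.12529707e+01,
       -6.40626275e-02,  4.36822919e-02,  1.70155240e-04]), 'tool_pos': array([0.19061858, 0.62085595, 0.22145261]), 'tool_rot': array([-1.79891214e+02,  7.86230071e-03,  1.62939090e+02]), 'force': array([-0.42760758, -0.06404669, -0.05914237]), 'wrist_torque': array([ 0.01342455, -0.02029675,  0.02674724]), 'grasp_force': 0.0, 'grip_width': 0.08713113615631614}
side [[567.7464974762984, 0.0, 326.92383733332383], [0.0, 567.7464974762984, 243.77720549402963], [0.0, 0.0, 1.0]] [[0.9919, -0.1242, -0.0261, -0.6258], [0.0664, 0.3323, 0.9408, -0.1124], [-0.1082, -0.935, 0.3379, -1.1793], [0.0, 0.0, 0.0, 1.0]] dict_keys(['frame', 'intrinsics', 'view'])
mould_plate [(0.82, [276, 258, 327, 330]), (0.55, [361, 238, 385, 269])]
cover_plate [(0.89
[... 398 characters left out ...]
timer [(0.73, [244, 243, 330, 296]), (0.65, [351, 240, 363, 256])]
top [[440.5558273258161, 0.0, 319.7426478962475], [0.0, 440.5558273258161, 234.78770945007332], [0.0, 0.0, 1.0]] [[0.0241, -0.9997, -0.0107, -0.0254], [0.9864, 0.0221, 0.1626, -0.656], [-0.1623, -0.0145, 0.9866, -0.8098], [0.0, 0.0, 0.0, 1.0]] dict_keys(['frame', 'intrinsics', 'view'])
mould_plate [(0.6, [400, 274, 475, 311])]
cover_plate [(0.63, [136, 252, 216, 305])]
mould_cradle [(0.82, [396, 260, 462, 321])]
cover_cradle [(0.82, [149, 241, 224, 314])]
rack []
sample_jar [(0.62, [420, 176, 459, 215])]
beaker [(0.6, [293, 176, 319, 211])]
dropper_bottle [(0.79, [353, 157, 373, 191])]
lab_timer [(0.69, [228, 179, 260, 216])]
```

View pics/top0.png

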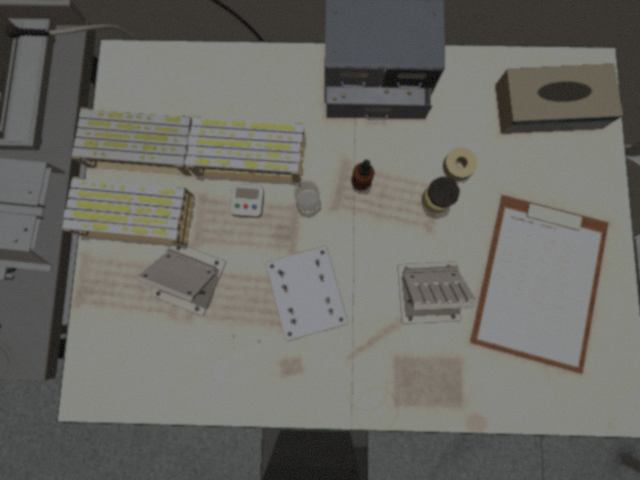

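View pics/side0.png

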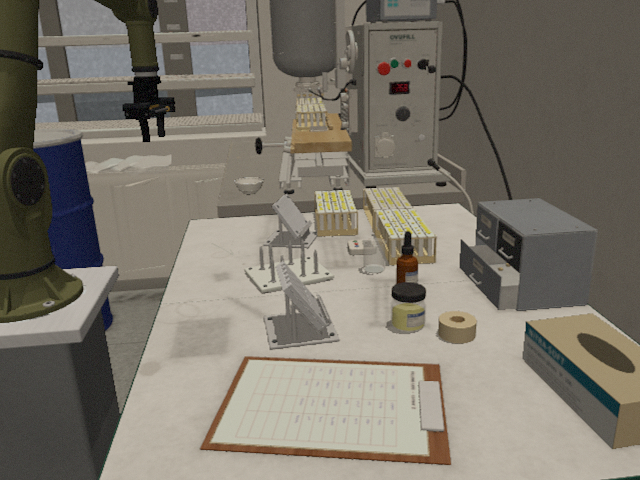

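```bash
cat > h.py <<'E'
import numpy as np,cv2
from scipy.spatial.transform import Rotation as Ro, Slerp
from cell import *
F=np.diag([1.,-1,-1])
def proj(c,P,wrist=False):
    P=np.atleast_2d(P).astype(float); V=c["view"]
    q=(P@V[:3,:3].T+V[:3,3])@F
    K=c["intrinsics"]
    if wrist:
        r=np.hypot(q[:,0],q[:,1]);th=np.arctan2(r,q[:,2]);s=(th/np.maximum(r,1e-9))[:,None]
        uv=q[:,:2]*s
    else: uv=q[:,:2]/q[:,2:]
    return uv*[K[0,0],K[1,1]]+K[:2,2]
def ray(c,uv,wrist=False):
    K=c["intrinsics"];a=(np.atleast_2d(uv)-K[:2,2])/[K[0,0],K[1,1]]
    if wrist:
        th=np.hypot(*a.T);d=np.c_[a*(np.sin(th)/np.maximum(th,1e-9))[:,None],np.cos(th)]
    else: d=np.c_[a,np.ones(len(a))]
    V=c["view"];R=V[:3,:3]
    return -R.T@V[:3,3],(d@F)@R
def onz(c,uv,z,wrist=False):
    o,d=ray(c,uv,wrist);return o+d*((z-o[2])/d[:,2])[:,None]
def rot(rpy):return Ro.from_euler('xyz',rpy,degrees=True)
def rows(p0,R0,p1,R1,g,n=None,d=3):
    """rows from pose to pose, tool axes"""
    p=np.array(p0,float);R=R0;p1=np.array(p1)
    L=np.linalg.norm(p1-p);A=(R0.inv()*R1).magnitude()
    n=n or int(np.ceil(max(L/.048,A/.145)))
    S=Slerp([0,1],Ro.concatenate([R0,R1]));out=[]
    for k in range(1,n+1):
        t=k/n;dp=np.round(R.inv().apply(np.array(p0)+(p1-np.array(p0))*t-p),d)
        w=np.round((R.inv()*S(t)).as_rotvec(),3)
        p=p+R.apply(dp);R=R*Ro.from_rotvec(w)
        out.append([*map(float,dp+0),*map(float,w+0),g])
    print(str(out).replace(' ',''),n,'end',p.round(4),R.as_euler('xyz',degrees=True).round(1))
    return p,R
E
python3 - <<'E'
from h import *
t=read_camera("top")
print("cam",ray(t,[320,240])[0])
for n,uv in dict(ml=(398,290),mr=(473,290),mcr=(433,290),cov=(180,278),rack=(306,292),jar=(440,205),bot=(363,185),beak=(308,205),tim=(246,205)).items(): print(n,onz(t,uv,0.0).round(3))
w=read_camera("wrist");cv2.imwrite("pics/w0.png",w["frame"][:,:,::-1]);print(w["intrinsics"],np.round(w["view"],3),ray(w,[320,240],True))
R0=rot([180,0,162.9]);
rows([.1906,.6208,.2215],rot([-179.9,0,162.94]),[.30,.17,.34],rot([180,0,100]),.087)
E
```

```text
cam [ 0.5162827  -0.02262754  0.90537789]
ml [[ 0.555 -0.171  0.   ]]
mr [[ 0.558 -0.324  0.   ]]
mcr [[ 0.557 -0.243  0.   ]]
cov [[0.569 0.276 0.   ]]
rack [[0.546 0.016 0.   ]]
jar [[ 0.734 -0.26   0.   ]]
bot [[ 0.774 -0.098  0.   ]]
beak [[0.728 0.017 0.   ]]
tim [[0.725 0.148 0.   ]]
[[371.64829954   0.         321.12080804]
 [  0.         371.64829954 241.33364432]
 [  0.           0.           1.        ]] [[ 0.292  0.956  0.001 -0.651]
 [-0.92   0.282 -0.273  0.034]
 [-0.261  0.079  0.962 -0.39 ]
 [ 0.     0.     0.     1.   ]] (array([0.11960383, 0.64341148, 0.38526624]), array([[ 0.25711138, -0.08052363, -0.96302112]]))
[[-0.024,-0.04,-0.012,0.0,0.0,0.11,0.087],[-0.028,-0.037,-0.012,0.0,0.0,0.11,0.087],[-0.031,-0.034,-0.011,0.0,0.0,0.11,0.087],[-0.036,-0.03,-0.012,-0.001,0.0,0.109,0.087],[-0.038,-0.026,-0.012,0.0,0.001,0.11,0.087],[-0.041,-0.022,-0.012,0.0,0.0,0.11,0.087],[-0.043,-0.017,-0.012,0.0,0.0,0.11,0.087],[-0.045,-0.012,-0.011,0.0,0.0,0.11,0.087],[-0.046,-0.007,-0.012,0.0,0.0,0.11,0.087],[-0.046,-0.002,-0.012,-0.001,0.0,0.11,0.087]] 10 end [0.3002 0.1701 0.3398] [180.   0. 100.]
```

Run:
```python
from h import *
p,R=rows([.1906,.6208,.2215],rot([-179.9,0,162.94]),[.48,.36,.26],rot([180,0,90]),.06)
p,R=rows(p,R,[.48,.11,.26],rot([180,0,90]),.06)
p,R=rows(p,R,[.48,-.16,.26],rot([180,0,90]),.06)
```

```text
[[-0.039,-0.018,-0.004,0.0,0.0,0.141,0.06],[-0.042,-0.013,-0.004,0.0,0.0,0.142,0.06],[-0.042,-0.006,-0.005,0.0,0.0,0.141,0.06],[-0.044,-0.001,-0.004,-0.001,0.001,0.142,0.06],[-0.043,0.006,-0.004,0.0,0.0,0.141,0.06],[-0.041,0.011,-0.005,0.0,0.0,0.142,0.06],[-0.04,0.018,-0.004,0.0,0.0,0.141,0.06],[-0.037,0.022,-0.004,0.0,0.0,0.142,0.06],[-0.033,0.028,-0.004,-0.001,0.0,0.141,0.06]] 9 end [0.4798 0.36   0.2596] [180.   0.  90.]
[[-0.042,0.0,0.0,0.0,0.0,0.0,0.06],[-0.041,0.0,0.0,0.0,0.0,0.0,0.06],[-0.042,0.0,0.0,0.0,0.0,0.0,0.06],[-0.042,0.0,0.0,0.0,0.0,0.0,0.06],[-0.041,0.0,0.0,0.0,0.0,0.0,0.06],[-0.042,0.0,0.0,0.0,0.0,0.0,0.06]] 6 end [0.4798 0.11   0.2596] [180.   0.  90.]
[[-0.045,0.0,0.0,0.0,0.0,0.0,0.06],[-0.045,0.0,0.0,0.0,0.0,0.0,0.06],[-0.045,0.0,0.0,0.0,0.0,0.0,0.06],[-0.045,0.0,0.0,0.0,0.0,0.0,0.06],[-0.045,0.0,0.0,0.0,0.0,0.0,0.06],[-0.045,0.0,0.0,0.0,0.0,0.0,0.06]] 6 end [ 0.4798 -0.16    0.2597] [180.   0.  90.]
```

>>> play_rows([
  [[-0.039,-0.018,-0.004,0,0,0.141,0.06],[-0.042,-0.013,-0.004,0,0,0.142,0.06],[-0.042,-0.006,-0.005,0,0,0.141,0.06],[-0.044,-0.001,-0.004,0,0,0.142,0.06],[-0.043,0.006,-0.004,0,0,0.141,0.06],[-0.041,0.011,-0.005,0,0,0.142,0.06],[-0.04,0.018,-0.004,0,0,0.141,0.06],[-0.037,0.022,-0.004,0,0,0.142,0.06],[-0.033,0.028,-0.004,0,0,0.141,0.06],[0,0,0,0,0,0,0.06],[0,0,0,0,0,0,0.06]],
])

```text
time_s: 2.2
tool_pos: [0.4807, 0.3596, 0.2608]
tool_rot: [180.0, -0.0, 89.9]
force: [0.5, -0.1, 0.6]
grip_width: 0.0601
grasp_force: 0.0
```

```bash
cat > snap.py <<'E'
import sys,pickle
from h import *
w=read_camera("wrist");w["sil"]={}
for n in sys.argv[2:]:
    s=silhouettes("wrist",n);w["sil"][n]=s
    print(n,[(round(float(d["p"]),2),[int(v) for v in d["extent"]]) for d in s[:2]])
o=get_obs();w["obs"]=o;print(o["time_s"],o["tool_pos"].round(4),o["tool_rot"].round(2),o["qpos"].round(1))
pickle.dump(w,open(f"pics/{sys.argv[1]}.pkl","wb"));cv2.imwrite(f"pics/{sys.argv[1]}.png",w["frame"][:,:,::-1])
E
python3 snap.py wc cover_plate cover_cradle
```

```text
cover_plate [(0.73, [358, 262, 437, 361])]
cover_cradle [(0.87, [330, 229, 457, 321])]
2.35 [0.4784 0.3622 0.2603] [-1.7995e+02 -3.0000e-02  9.0200e+01] [-53.4  11.4  16.2  88.   -3.3  81.1 -36.9]
```

>>> play_rows([
  [[-0.042,0,0,0,0,0,0.06],[-0.042,0,0,0,0,0,0.06],[-0.042,0,0,0,0,0,0.06],[-0.042,0,0,0,0,0,0.06],[-0.042,0,0,0,0,0,0.06],[-0.042,0,0,0,0,0,0.06],[0,0,0,0,0,0,0.06],[0,0,0,0,0,0,0.06]],
])

```text
time_s: 3.15
tool_pos: [0.4796, 0.1092, 0.2609]
tool_rot: [180.0, -0.1, 90.0]
force: [0.5, 0.1, -0.1]
grip_width: 0.06
grasp_force: 0.0
```

```bash
python3 snap.py wr rack
```

```text
rack [(0.77, [295, 213, 449, 319])]
3.25 [0.4795 0.1108 0.2606] [ 1.80e+02 -4.00e-02  9.02e+01] [-42.2  -2.9  25.4 102.4   1.2  80.2 -16.9]
```

>>> play_rows([
  [[-0.045,0,0,0,0,0,0.06],[-0.045,0,0,0,0,0,0.06],[-0.045,0,0,0,0,0,0.06],[-0.045,0,0,0,0,0,0.06],[-0.045,0,0,0,0,0,0.06],[-0.045,0,0,0,0,0,0.06],[0,0,0,0,0,0,0.06],[0,0,0,0,0,0,0.06]],
])

```text
time_s: 4.05
tool_pos: [0.4804, -0.1606, 0.2604]
tool_rot: [-180.0, -0.0, 90.0]
force: [0.4, 0.7, -0.0]
grip_width: 0.06
grasp_force: 0.0
```

```bash
python3 snap.py wm mould_plate mould_cradle
python3 -c "
import cv2,numpy as np
a=[cv2.imread(f'pics/{n}.png') for n in('wc','wr','wm')]
cv2.imwrite('pics/m1.png',np.vstack([np.hstack([cv2.resize(a[0],(400,300)),cv2.resize(a[2],(400,300))])]))"
```

```text
mould_plate [(0.98, [360, 224, 416, 357])]
mould_cradle [(0.84, [328, 211, 430, 310])]
4.2 [ 0.4805 -0.1588  0.2603] [-1.7997e+02 -2.0000e-02  9.0250e+01] [-28.4  -1.8  43.3 101.2   1.3  80.2  14.9]
```

View pics/m1.png

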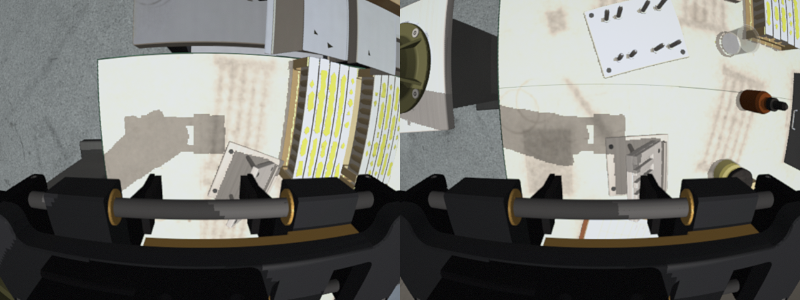

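View pics/wr.png

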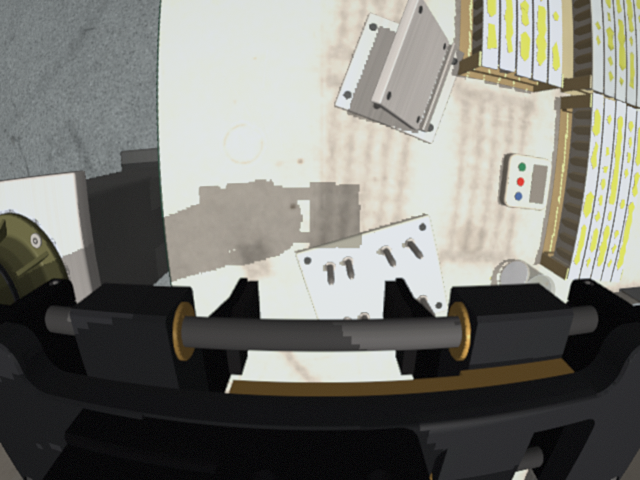

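>>> play_rows([
  [[0.04,0,0,0,0,0,0.06],[0.03,0,0,0,0,0,0.06],[0,0,0,0,0,0,0.06],[0,0,0,0,0,0,0.06],[0,0,0,0,0,0,0.06]],
])

```text
time_s: 4.7
tool_pos: [0.4799, -0.0916, 0.2606]
tool_rot: [180.0, 0.0, 90.0]
force: [-0.1, -0.2, -0.0]
grip_width: 0.0599
grasp_force: 0.0
```

```bash
python3 snap.py wr2 rack
```

```text
rack [(0.68, [294, 42, 461, 186])]
4.8 [ 0.4799 -0.0922  0.2606] [1.7999e+02 1.0000e-02 8.9930e+01] [-32.3  -4.5  38.4 103.2   2.8  80.3   5.4]
```

>>> play_rows([
  [[-0.045,0,0,0,0,0,0.06],[-0.045,0,0,0,0,0,0.06],[-0.045,0,0,0,0,0,0.06],[-0.045,0,0,0,0,0,0.06],[-0.045,0,0,0,0,0,0.06],[-0.045,0,0,0,0,0,0.06],[0,0,0,0,0,0,0.06],[0,0,0,0,0,0,0.06],[0,0,0,0,0,0,0.06]],
])

```text
time_s: 5.7
tool_pos: [0.4802, -0.3604, 0.2604]
tool_rot: [180.0, -0.1, 90.1]
force: [0.7, 0.6, 0.0]
grip_width: 0.0597
grasp_force: 0.0
```

```bash
python3 snap.py wm2 mould_plate mould_cradle
python3 -c "
import cv2,numpy as np
a=[cv2.imread(f'pics/{n}.png') for n in('wr2','wm2')]
cv2.imwrite('pics/m2.png',np.hstack([cv2.resize(x[0:300,220:520],(400,400),interpolation=cv2.INTER_CUBIC) for x in a]))"
```

```text
mould_plate [(0.63, [364, 20, 427, 148])]
mould_cradle [(0.76, [330, 41, 441, 147])]
5.85 [ 0.4808 -0.3598  0.2608] [ 1.7993e+02 -6.0000e-02  9.0160e+01] [-10.2  15.9  54.5  88.9 -13.1  81.9  45.3]
```

View pics/m2.png

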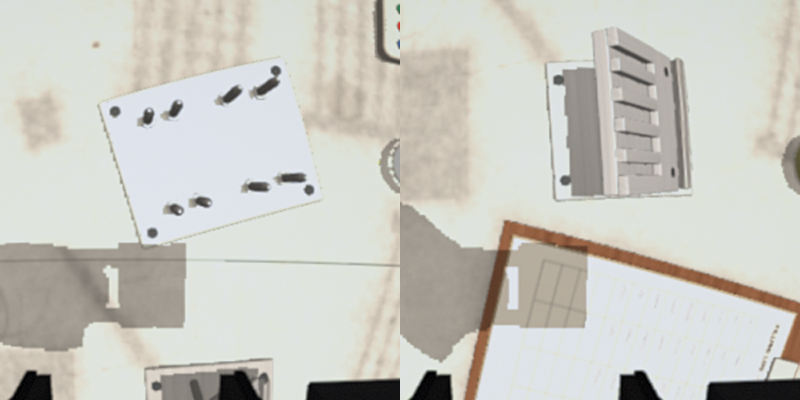

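```bash
cat > fit.py <<'E'
from h import *
import pickle
from scipy.optimize import least_squares
def box(h,off=(0,0,0)): 
    return np.array([[i,j,k] for i in(-1,1) for j in(-1,1) for k in(-1,1)])*np.array(h)/2+off
PL=lambda t:box((t,.11,.10))
def cont(m):
    c,_=cv2.findContours(m.astype(np.uint8),cv2.RETR_EXTERNAL,cv2.CHAIN_APPROX_NONE);return max(c,key=len)[:,0].astype(float)
def pose(q,tilt): return Ro.from_euler('ZY',[q[3],-tilt],degrees=True)
def resid(q,obs,P,tilt):
    r=[]
    W=pose(q,tilt).apply(P)+q[:3]
    for c,w,ct in obs:
        h=cv2.convexHull(proj(c,W,w).astype(np.float32))
        r+=[cv2.pointPolygonTest(h,tuple(map(float,p)),True) for p in ct]
        # hull vertices should lie near contour as well
        for v in h[:,0]: r.append(5*np.min(np.hypot(*(ct-v).T)))
    return np.array(r)
def fit(obs,P,q0,tilt,free):
    q0=np.array(q0,float)
    def f(v): q=q0.copy();q[free]=v;return resid(q,obs,P,tilt)
    s=least_squares(f,q0[free],loss='soft_l1',diff_step=1e-4,x_scale=[{3:10}.get(i,.01) for i in free])
    q=q0.copy();q[free]=s.x;return q,np.abs(s.fun).mean()
def best(s,i=0): return cont(s[i]["pixels"])
E
cat > f1.py <<'E'
from fit import *
wm2,wr,wr2,wc=[pickle.load(open(f"pics/{n}.pkl","rb")) for n in("wm2","wr","wr2","wc")]
cams={c:read_camera(c) for c in("side","top")}
out={}
for n,t,w,q0 in(("mould_plate",.018,wm2,[.54,-.25,.055,3]),("cover_plate",.010,None,[.56,.28,.055,-25])):
    obs=[]
    if w is not None: obs.append((w,True,best(w["sil"][n])))
    o2=[]
    for c in cams:
        s=silhouettes(c,n)
        if s: o2.append((cams[c],False,best(s))); print(c,s[0]["p"],s[0]["extent"])
    if w is not None:
        print(n,"wrist only",fit(obs,PL(t),q0,35,[0,1,2,3]))
    q,e=fit(obs+o2,PL(t),q0,35,[0,1,2,3]);print(n,"all",q.round(4),e);out[n]=q
    for ob in obs+o2: print("  single err",np.abs(resid(q,[ob],PL(t),35)).mean())
q,e=fit([(wr2,True,best(wr2["sil"]["rack"]))],box((.164,.13,0),(0,0,.012)),[.546,.016,0,15],0,[0,1,3]);print("rack",q,e);out["rack"]=q
# manual corners
px=np.array([[99,102],[281,57],[322,198],[145,246]])*.75+[220,0]
M=np.array([[-.082,.065,.012],[.082,.065,.012],[.082,-.065,.012],[-.082,-.065,.012]])
s=least_squares(lambda v:(proj(wr2,pose([v[0],v[1],0,v[2]],0).apply(M)+[v[0],v[1],0],True)-px).ravel(),[.546,.016,15]);print("rack manual",s.x,s.fun.round(1))
pickle.dump((out,cams),open("pics/fit.pkl","wb"))
tiles=[]
for n,w,x0,y0,x1,y1,t in(("mould_plate",wm2,320,0,480,160,.018),("cover_plate",wr,320,0,480,160,.010),("rack",wr2,280,30,480,190,0)):
    k=400/160 if n!="rack" else 2.5
    im=cv2.resize(w["frame"][y0:y1,x0:x1,::-1],None,fx=k,fy=k,interpolation=cv2.INTER_CUBIC);raw=im.copy()
    P=PL(t) if t else M
    W=pose(out[n],35 if t else 0).apply(P)+out[n][:3]
    h=cv2.convexHull(proj(w,W,True).astype(np.float32))[:,0]
    cv2.polylines(im,[np.round(((h+.5-[x0,y0])*k)).astype(int)],True,(0,0,255),1)
    tiles.append(im)
cv2.imwrite("pics/ov.png",cv2.resize(np.hstack(tiles[:2]),(800,400)));cv2.imwrite("pics/ovr.png",tiles[2])
E
python3 f1.py
```

```text
top 0.74 [401.9, 271.9, 477.0, 310.9]Traceback (most recent call last):
  File "f1.py", line 13, in <module>
    print(n,"wrist only",fit(obs,PL(t),q0,35,[0,1,2,3]))
                         ~~~^^^^^^^^^^^^^^^^^^^^^^^^^^^
  File "fit.py", line 22, in fit
    s=least_squares(f,q0[free],loss='soft_l1',diff_step=1e-4,x_scale=[{3:10}.get(i,.01) for i in free])
    return func(*args, **kwargs)
    result = trf(vector_fun.fun, vector_fun.jac, x0, f0, J0, lb, ub, ftol, xtol,
                 gtol, max_nfev, x_scale, loss_function, tr_solver,
                 tr_options.copy(), verbose, callback=callback_wrapped)
    return trf_no_bounds(
        fun, jac, x0, f0, J0, ftol, xtol, gtol, max_nfev, x_scale,
        loss_function, tr_solver, tr_options, verbose, callback=callback)
    cost_new = loss_function(f_new, cost_only=True)
    loss(z, rho, cost_only=cost_only)
    ~~~~^^^^^^^^^^^^^^^^^^^^^^^^^^^^^
    rho[0] = 2 * (t**0.5 - 1)
    ~~~^^^
ValueError: could not broadcast input array from shape (338,) into shape (339,)
```

```bash
python3 - <<'E'
s=open('fit.py').read()
s=s.replace("        for v in h[:,0]: r.append(5*np.min(np.hypot(*(ct-v).T)))","        e=[2*np.min(np.hypot(*(ct-v).T)) for v in h[:,0]];r+=e+[0]*(8-len(e))")
s=s.replace("diff_step=1e-4","diff_step=3e-3")
open('fit.py','w').write(s)
E
python3 f1.py
```

```text
side 0.75 [276.1, 259.6, 326.2, 329.4]
top 0.92 [402.1, 268.3, 473.5, 312.5]
mould_plate wrist only (array([ 0.5572991 , -0.23326368,  0.06309761,  4.02716999]), np.float64(0.5930635479232031))
mould_plate all [ 0.5568 -0.2334  0.0652  4.3109] 0.7007683825297147
  single err 0.6447645294636103
  single err 0.8685170725759059
  single err 0.6676052374961424
side 0.6 [278.2, 193.1, 307.8, 235.2]
top 0.6 [137.7, 253.2, 215.2, 305.4]
cover_plate all [  0.5702   0.2596   0.0666 -17.8434] 0.924803362601228
  single err 1.2699068212523983
  single err 0.7330792189061335
rack [5.46068656e-01 1.61482965e-02 0.00000000e+00 1.69658374e+01] 0.8005562258660829
rack manual [5.46455796e-01 1.58393262e-02 1.69829945e+01] [-1.8 -0.7  2.2 -2.3  1.8  0.4 -1.7  2.5]
```

View pics/ov.png

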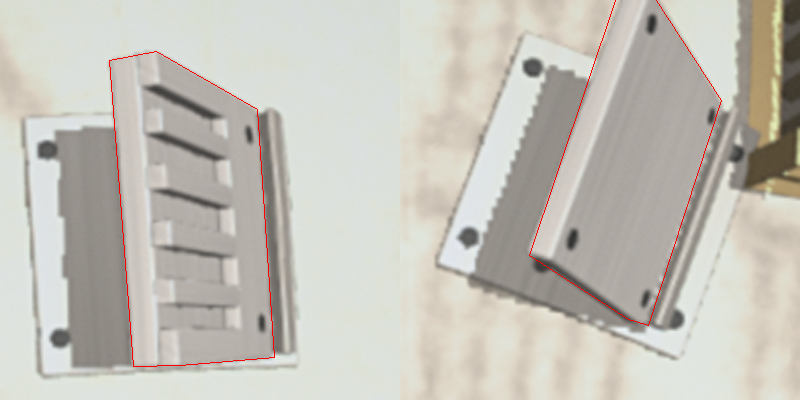

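View pics/ovr.png

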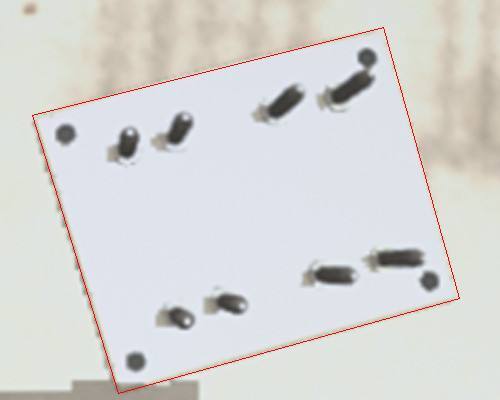

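```bash
cat > f2.py <<'E'
from fit import *
out,cams=pickle.load(open("pics/fit.pkl","rb"));w=pickle.load(open("pics/wr2.pkl","rb"))
X=[-.047,-.025,.021,.051]
tips=np.array([[130,130],[188,116],[303,87],[371,70],[191,324],[246,307],[357,276],[424,258]])/2.5+[279.8,29.8]
bas=np.array([[126,155],[173,142],[264,117],[332,98],[167,315],[215,301],[310,274],[373,258]])/2.5+[279.8,29.8]
MT=np.array([[x,y,.067] for y in(.038,-.038) for x in X]);MB=MT*[1,1,0]+[0,0,.012]
q=out["rack"]
for M,p in((MT,tips),(MB,bas)):
    print((proj(w,pose(q,0).apply(M)+q[:3],True)-p).round(1).tolist())
s=least_squares(lambda v:np.r_[[(proj(w,pose([0,0,0,v[2]],0).apply(M)+[v[0],v[1],0],True)-p) for M,p in((MT,tips),(MB,bas))]].ravel(),[.546,.016,15],loss='soft_l1');print(s.x,np.abs(s.fun).mean())
# top camera: board edges & overlay numbers
for c in cams:
    print(c,proj(cams[c],pose(q,0).apply(np.array([[-.082,.065,.012],[.082,.065,.012],[.082,-.065,.012],[-.082,-.065,.012]]))+q[:3]).round(1).tolist())
x0,y0=250,235
im=cams["top"]["frame"][y0:y0+120,x0:x0+115,::-1];im=cv2.resize(im,None,fx=4,fy=4,interpolation=cv2.INTER_CUBIC)
W=pose(q,0).apply(np.array([[-.082,.065,.012],[.082,.065,.012],[.082,-.065,.012],[-.082,-.065,.012]]))+q[:3]
cv2.polylines(im,[np.round((proj(cams["top"],W)+.5-[x0,y0])*4).astype(int)],True,(0,0,255),1)
for P in np.r_[MT]: cv2.circle(im,tuple(np.round((proj(cams["top"],pose(q,0).apply(P[None])+q[:3])[0]+.5-[x0,y0])*4).astype(int)),3,(0,200,0),1)
cv2.imwrite("pics/ovt.png",im)
E
python3 f2.py
```

```text
[[-0.3, -0.3], [-1.2, -0.9], [-1.5, -0.6], [-0.1, 0.0], [-1.7, -2.4], [-1.7, -1.8], [-1.4, -1.5], [-0.4, -1.4]]
[[-0.0, -2.8], [0.5, -3.0], [3.9, -3.2], [1.9, -1.4], [3.5, -1.2], [3.4, -1.1], [4.5, -0.9], [4.0, -0.9]]
[5.46064336e-01 1.46836193e-02 1.72457738e+01] 1.3008989191069986
side [[243.3, 267.5], [310.7, 255.2], [333.8, 274.3], [261.1, 288.7]]
top [[284.9, 341.1], [264.2, 261.5], [325.7, 244.5], [348.0, 323.1]]
```

View pics/ovt.png

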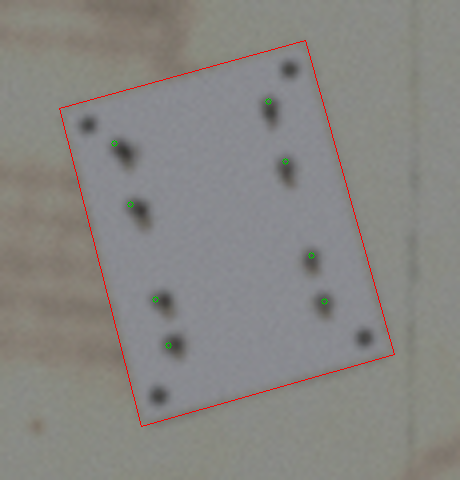

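```bash
cat >> h.py <<'E'
def toolR(yaw,tilt,flip=False):
    R=Ro.from_euler('ZY',[yaw,-tilt],degrees=True).as_matrix()
    return Ro.from_matrix(np.c_[R[:,1],R[:,0],-R[:,2]])
def now():
    o=get_obs();print(o["time_s"],o["tool_pos"].round(4),o["tool_rot"].round(2),o["qpos"].round(1));return o["tool_pos"],rot(o["tool_rot"])
E
python3 - <<'E'
from h import *
c=np.array([.557,-.2333,.0645]);R=toolR(4.2,35);zp=-R.as_matrix()[:,2]
p0,R0=now()
p,_=rows(p0,rot([180,0,90]),c+zp*.096,R,.05,n=6)
rows(p,R,c+zp*.016,R,.05,n=4)
E
```

```text
6.35 [ 0.4799 -0.3614  0.2606] [179.99  -0.    90.01] [-10.1  16.   54.5  88.9 -13.1  81.9  45.3]
[[0.021,0.004,0.02,-0.102,0.004,-0.012,0.05],[0.02,0.002,0.019,-0.102,0.003,-0.012,0.05],[0.021,0.0,0.021,-0.101,0.004,-0.011,0.05],[0.02,-0.002,0.02,-0.102,0.004,-0.012,0.05],[0.021,-0.003,0.02,-0.102,0.004,-0.012,0.05],[0.02,-0.006,0.019,-0.102,0.003,-0.012,0.05]] 6 end [ 0.5016 -0.2372  0.143 ] [145.    0.   94.2]
[[0.0,0.0,0.02,0.0,0.0,0.0,0.05],[0.0,0.0,0.02,0.0,0.0,0.0,0.05],[0.0,0.0,0.02,0.0,0.0,0.0,0.05],[0.0,0.0,0.02,0.0,0.0,0.0,0.05]] 4 end [ 0.5474 -0.2339  0.0775] [145.    0.   94.2]
```

>>> play_rows([
  [[0.021,0.004,0.02,-0.102,0.004,-0.012,0.05],[0.02,0.002,0.019,-0.102,0.003,-0.012,0.05],[0.021,0,0.021,-0.101,0.004,-0.012,0.05],[0.02,-0.002,0.02,-0.102,0.004,-0.012,0.05],[0.021,-0.003,0.02,-0.102,0.004,-0.012,0.05],[0.02,-0.006,0.019,-0.102,0.003,-0.012,0.05],[0,0,0,0,0,0,0.05],[0,0,0,0,0,0,0.05],[0,0,0,0,0,0,0.05],[0,0,0,0,0,0,0.05]],
])

```text
time_s: 7.35
tool_pos: [0.5034, -0.2395, 0.1455]
tool_rot: [144.9, 0.2, 94.2]
force: [-0.9, -0.5, -0.3]
grip_width: 0.0501
grasp_force: 0.0
```

Run:
```python
from h import *
c=np.array([.557,-.2333,.0645]);R=toolR(4.2,35);zp=-R.as_matrix()[:,2]
p0,R0=now();d=(R0.inv()*R).as_rotvec();print("rot err",d.round(3))
t=R.inv().apply(c+zp*.016-p0);print("to go (tool axes)",t.round(4))
w=read_camera("wrist");P=Ro.from_euler('ZY',[4.2,-35],degrees=True).apply(np.array([[x,0,.05] for x in(-.009,.009)]))+c
print(proj(w,P,True));cv2.imwrite("pics/g1.png",w["frame"][:,:,::-1])
```

```text
7.35 [ 0.5034 -0.2395  0.1455] [144.85   0.21  94.17] [-21.  -15.3  53.6 129.3 -16.5  32.7  50.7]
rot err [0.003 0.003 0.002]
to go (tool axes) [ 0.0022 -0.0023  0.0813]
[[300.89876531 262.7588827 ]
 [331.06098858 262.80545423]]
```

>>> play_rows([
  [[0.002,-0.002,0.02,0,0,0,0.05],[0,0,0.02,0,0,0,0.05],[0,0,0.02,0,0,0,0.05],[0,0,0.02,0,0,0,0.05],[0,0,0,0,0,0,0.05],[0,0,0,0,0,0,0.05]],
])

```text
time_s: 8.0
tool_pos: [0.5416, -0.2326, 0.0799]
tool_rot: [145.3, 0.1, 94.3]
force: [-0.2, -0.8, -0.3]
grip_width: 0.0496
grasp_force: 0.0
```

Run:
```python
from h import *
c=np.array([.557,-.2333,.0645]);R=toolR(4.2,35);zp=-R.as_matrix()[:,2]
p0,R0=now();d=(R0.inv()*R).as_rotvec();print("rot err",d.round(3))
print("to go (tool axes)",R.inv().apply(c+zp*.016-p0).round(4),get_obs()["force"])
for n in("side",):
    w=read_camera(n);i=w["frame"][230:360,230:370,::-1]
    cv2.imwrite("pics/g2.png",cv2.resize(i,None,fx=4,fy=4,interpolation=cv2.INTER_CUBIC))
```

```text
8.0 [ 0.5416 -0.2326  0.0799] [1.453e+02 6.000e-02 9.427e+01] [-34.9   4.   70.7 129.3 -52.6  31.8  80.7]
rot err [-0.005  0.     0.002]
to go (tool axes) [-0.0018  0.0037  0.0054] [-0.17715536 -0.77233258 -0.31001089]
```

View pics/g2.png

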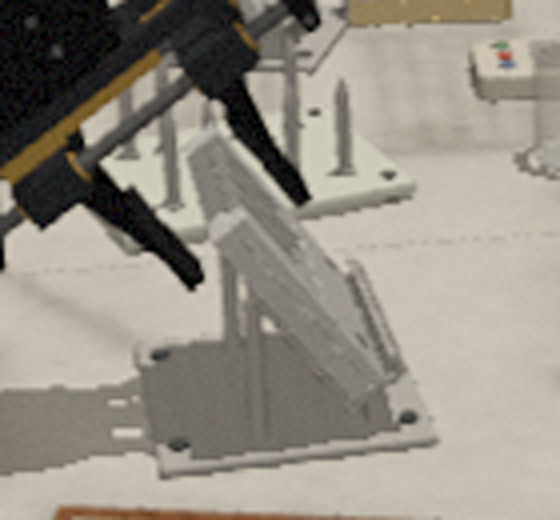

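>>> play_rows([
  [[-0.001,0.003,0,0,0,0,0.05],[0,0,0,0,0,0,0.05],[0,0,0,0,0,0,0.012],[0,0,0,0,0,0,0.012],[0,0,0,0,0,0,0.012],[0,0,0,0,0,0,0.012],[0,0,0,0,0,0,0.012],[0,0,0,0,0,0,0.012]],
], force=40)

```text
time_s: 8.85
tool_pos: [0.5455, -0.2319, 0.0826]
tool_rot: [145.0, -0.1, 94.3]
force: [2.9, 0.9, 2.3]
grip_width: 0.0175
grasp_force: 40.0
```

Run:
```python
from h import *
c=np.array([.557,-.2333,.0645]);R=toolR(4.2,35);zp=-R.as_matrix()[:,2]
p0,R0=now();d=(R0.inv()*R).as_rotvec();print("rot err",d.round(3))
print("to go (tool axes)",R.inv().apply(c+zp*.016-p0).round(4),get_obs()["force"])
```

```text
8.85 [ 0.5455 -0.2319  0.0826] [ 1.4505e+02 -1.1000e-01  9.4300e+01] [-34.9   4.3  70.6 129.  -53.2  32.2  80.9]
rot err [-0.001 -0.003  0.   ]
to go (tool axes) [-0.0022 -0.001   0.0054] [2.87889833 0.88062854 2.25313827]
```

>>> play_rows([
  [[0,0,-0.01,0,0,0,0.012],[0,0,-0.012,0,0,0,0.012],[0,0,-0.012,0,0,0,0.012],[0,0,-0.012,0,0,0,0.012],[0,0,-0.012,0,0,0,0.012],[0,0,0,0,0,0,0.012]],
])

```text
time_s: 9.45
tool_pos: [0.5116, -0.2349, 0.1306]
tool_rot: [145.0, -0.1, 94.3]
force: [1.6, 0.5, 1.4]
grip_width: 0.0176
grasp_force: 40.0
```

Run:
```python
from h import *
p0,R0=now();print(get_obs()["force"],get_obs()["grip_width"])
R=toolR(4.3,35)
# untilt and lift
p,_=rows(p0,R,[.53,-.20,.25],toolR(17,0),.012,n=8)
```

```text
9.45 [ 0.5116 -0.2349  0.1306] [ 1.4499e+02 -1.2000e-01  9.4260e+01] [-24.8 -13.   57.3 129.6 -20.2  31.   53.7]
[1.6234837  0.45050689 1.44331368] 0.01760000684902832
[[0.004,0.011,-0.011,0.076,0.008,-0.027,0.012],[0.004,0.01,-0.011,0.076,0.009,-0.027,0.012],[0.004,0.009,-0.012,0.076,0.008,-0.027,0.012],[0.004,0.008,-0.013,0.076,0.009,-0.026,0.012],[0.003,0.008,-0.014,0.076,0.008,-0.027,0.012],[0.004,0.006,-0.013,0.076,0.009,-0.027,0.012],[0.003,0.006,-0.015,0.076,0.008,-0.027,0.012],[0.004,0.004,-0.014,0.076,0.009,-0.027,0.012]] 8 end [ 0.5298 -0.1999  0.2497] [180.  -0. 107.]
```

>>> play_rows([
  [[0.004,0.011,-0.011,0.076,0.008,-0.027,0.012],[0.004,0.01,-0.011,0.076,0.009,-0.027,0.012],[0.004,0.009,-0.012,0.076,0.008,-0.027,0.012],[0.004,0.008,-0.013,0.076,0.009,-0.026,0.012],[0.003,0.008,-0.014,0.076,0.008,-0.027,0.012],[0.004,0.006,-0.013,0.076,0.009,-0.027,0.012],[0.003,0.006,-0.015,0.076,0.008,-0.027,0.012],[0.004,0.004,-0.014,0.076,0.009,-0.027,0.012],[0,0,0,0,0,0,0.012],[0,0,0,0,0,0,0.012]],
])

```text
time_s: 10.45
tool_pos: [0.5292, -0.1998, 0.2462]
tool_rot: [-179.8, -0.2, 107.0]
force: [-1.7, -1.5, -3.5]
grip_width: 0.0177
grasp_force: 39.9
```

```bash
python3 snap.py hold1 mould_plate
python3 - <<'E'
from fit import *
p0,R0=now();print(get_obs()["force"],get_obs()["grip_width"])
w=pickle.load(open("pics/hold1.pkl","rb"))
obs=[]
for c in("side","top"):
    k=read_camera(c);s=silhouettes(c,"mould_plate")
    print(c,[(round(float(d["p"]),2),np.round(d["extent"]).tolist(),int(d["pixels"].sum())) for d in s[:2]])
    cc=R0.apply([-.002,0,.0214])+p0
    W=Ro.from_euler('Z',17,degrees=True).apply(PL(.018))+cc
    u=proj(k,W);print(u.min(0),u.max(0))
# target TCP pose above wide slot
r=np.array([.5463,.0157,.012]);Rz=Ro.from_euler('Z',17,degrees=True)
slot=r+Rz.apply([.036,0,0]);print("slot",slot)
R=toolR(17,0)
tgt=slot+[0,0,.05]-R.apply([-.002,0,.0214]);print("tgt tcp placed",tgt)
p,_=rows(p0,R0,tgt+[0,0,.10],R,.012)
E
```

```text
mould_plate [(0.67, [294, 177, 344, 383])]
10.55 [ 0.528  -0.2006  0.2467] [-179.81   -0.23  106.87] [-22.7   9.1  45.9  94.7  -6.7  79.4  41. ]
10.55 [ 0.528  -0.2006  0.2467] [-179.81   -0.23  106.87] [-22.7   9.1  45.9  94.7  -6.7  79.4  41. ]
[-0.6669169   0.8132805  -4.85263161] 0.01751718827714168
side [(0.79, [266.0, 169.0, 300.0, 238.0], 1622)]
[261.90696009 169.04369567] [296.66418264 242.27003379]
top [(0.9, [400.0, 299.0, 447.0, 319.0], 552)]
[400.91154032 284.99690272] [491.46276256 318.69271696]
slot [0.58072697 0.02622538 0.012     ]
tgt tcp placed [0.58014223 0.02813799 0.0834    ]
[[0.034,0.019,0.011,-0.001,-0.001,0.0,0.012],[0.034,0.02,0.01,0.0,0.0,-0.001,0.012],[0.034,0.019,0.011,-0.001,-0.001,0.0,0.012],[0.034,0.02,0.01,0.0,-0.001,0.0,0.012],[0.034,0.019,0.011,-0.001,0.0,-0.001,0.012],[0.034,0.02,0.011,0.0,-0.001,0.0,0.012]] 6 end [0.5804 0.0287 0.183 ] [-180.   -0.  107.]
```

>>> play_rows([
  [[0.034,0.019,0.01,0,0,0,0.012],[0.034,0.02,0.01,0,0,0,0.012],[0.034,0.019,0.01,-0.001,-0.001,0,0.012],[0.034,0.02,0.01,0,-0.001,0,0.012],[0.034,0.019,0.01,-0.001,0,0,0.012],[0.034,0.02,0.01,0,-0.001,0,0.012],[0,0,0,0,0,0,0.012],[0,0,0,0,0,0,0.012],[0,0,0,0,0,0,0.012]],
])

```text
time_s: 11.65
tool_pos: [0.5819, 0.028, 0.189]
tool_rot: [180.0, 0.0, 106.9]
force: [0.6, 0.1, -3.9]
grip_width: 0.0175
grasp_force: 39.9
```

```bash
cat > ov.py <<'E'
# overlay expected held plate + rack posts: thickness, tool offset (x,z), slot name
import sys
from fit import *
t=float(sys.argv[1]);ox=float(sys.argv[2]);oz=float(sys.argv[3]);name=sys.argv[4]
p0,R0=now();M=R0.as_matrix();B=np.c_[M[:,1],M[:,0],-M[:,2]]
W=PL(t)@B.T+R0.apply([ox,0,oz])+p0
rk=np.array([.5463,.0157,0]);Rz=Ro.from_euler('Z',17,degrees=True)
tiles=[]
for c,wr in(("side",0),("wrist",1)):
    k=read_camera(c);u=proj(k,W,wr)
    cen=u.mean(0)+(np.array([0,12]) if not wr else [0,-20]);h=60 if not wr else 130
    x0,y0=np.clip(np.round(cen-h),0,[640-2*h,480-2*h]).astype(int);f=400/(2*h)
    im=cv2.resize(k["frame"][y0:y0+2*h,x0:x0+2*h,::-1],(400,400),interpolation=cv2.INTER_CUBIC)
    S=lambda q:np.round((q+.5-[x0,y0])*f).astype(int)
    cv2.polylines(im,[S(cv2.convexHull(u.astype(np.float32))[:,0])],True,(0,0,255),1)
    for x in(-.047,-.025,.021,.051):
        for y in(-.038,.038):
            a=S(proj(k,rk+Rz.apply([[x,y,.012],[x,y,.067]]),wr));cv2.line(im,tuple(a[0]),tuple(a[1]),(0,200,0),1)
    tiles.append(im)
    s=silhouettes(c,name)
    if s: print(c,s[0]["p"],s[0]["extent"],u.min(0).round(),u.max(0).round())
cv2.imwrite("pics/ovp.png",np.hstack(tiles))
E
python3 ov.py .018 -.002 .0214 mould_plate
```

```text
11.65 [0.5819 0.028  0.189 ] [1.7996e+02 5.0000e-02 1.0690e+02] [-37.3  12.6  36.9  97.   -7.8  73.   18.1]
side 0.91 [289.3, 173.5, 318.2, 227.3] [287. 172.] [316. 230.]
wrist 0.64 [296.1, 176.6, 343.5, 382.1] [295. 173.] [344. 427.]
```

View pics/ovp.png

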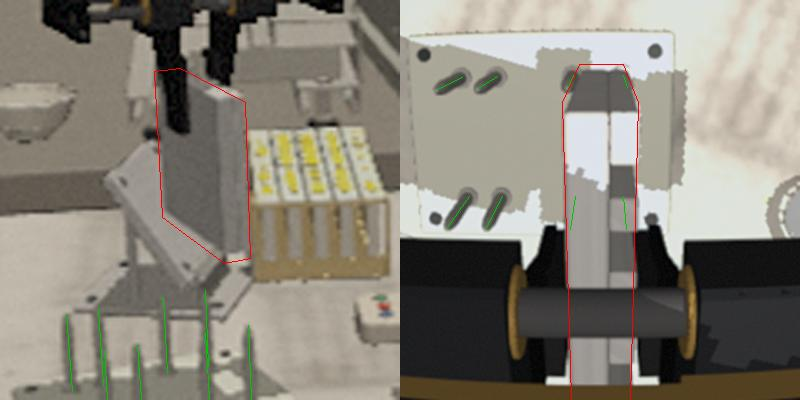

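```bash
cat > avg.py <<'E'
from h import *
a=[];f=[]
for i in range(10):
    o=get_obs();a.append(np.r_[o["tool_pos"],rot(o["tool_rot"]).as_rotvec()]);f.append(o["force"]);read_camera("wrist")
a=np.array(a);print(o["time_s"],a[:,:3].mean(0).round(4),a[:,:3].std(0).round(4),Ro.from_rotvec(a[:,3:]).mean().as_euler('xyz',degrees=True).round(2),np.mean(f,0).round(2),o["grip_width"])
E
python3 avg.py
```

```text
12.3 [0.582  0.0291 0.1889] [0.     0.0005 0.0002] [1.7996e+02 1.0000e-02 1.0695e+02] [-0.23  0.01 -3.9 ] 0.017729355397433734
```

>>> play_rows([
  [[0,-0.002,0.01,0,0,0,0.012],[0,0,0.015,0,0,0,0.012],[0,0,0.015,0,0,0,0.012],[0,0,0.01,0,0,0,0.012],[0,0,0.01,0,0,0,0.012],[0,0,0.01,0,0,0,0.012],[0,0,0,0,0,0,0.012],[0,0,0,0,0,0,0.012]],
])

```text
time_s: 13.15
tool_pos: [0.5803, 0.0289, 0.1187]
tool_rot: [180.0, 0.0, 107.0]
force: [0.9, 0.3, -3.7]
grip_width: 0.0178
grasp_force: 39.9
```

```bash
python3 avg.py
```

```text
13.6 [0.5805 0.0289 0.1192] [0.0001 0.     0.0002] [1.7994e+02 2.0000e-02 1.0699e+02] [ 0.13 -0.09 -4.34] 0.01780862699025242
```

>>> play_rows([
  [[0,0,0.01,0,0,0,0.012],[0,0,0.01,0,0,0,0.012],[0,0,0.008,0,0,0,0.012],[0,0,0.004,0,0,0,0.012],[0,0,0,0,0,0,0.012],[0,0,0,0,0,0,0.012]],
])

```text
time_s: 14.25
tool_pos: [0.5804, 0.0289, 0.0868]
tool_rot: [180.0, 0.0, 107.0]
force: [-0.1, 0.3, -4.6]
grip_width: 0.0176
grasp_force: 39.9
```

```bash
python3 avg.py
```

```text
14.7 [0.5804 0.029  0.087 ] [0.0001 0.     0.0001] [1.7995e+02 2.0000e-02 1.0700e+02] [ 0.12  0.06 -4.36] 0.01786833330896654
```

Lower in 1–2 mm steps until contact shows.

>>> play_rows([
  [[0,0,0.002,0,0,0,0.012],[0,0,0.001,0,0,0,0.012],[0,0,0.001,0,0,0,0.012],[0,0,0,0,0,0,0.012]],
])

```text
time_s: 15.15
tool_pos: [0.58, 0.029, 0.0825]
tool_rot: [180.0, 0.0, 107.0]
force: [-0.9, 0.3, -4.2]
grip_width: 0.0176
grasp_force: 39.9
```

>>> play_rows([
  [[0,0,0.001,0,0,0,0.012],[0,0,0.001,0,0,0,0.012],[0,0,0,0,0,0,0.012]],
])

```text
time_s: 15.45
tool_pos: [0.58, 0.0289, 0.0806]
tool_rot: [180.0, 0.0, 107.0]
force: [0.9, -0.2, -5.4]
grip_width: 0.0176
grasp_force: 39.9
```

>>> play_rows([
  [[0,0,0.001,0,0,0,0.012],[0,0,0.001,0,0,0,0.012],[0,0,0,0,0,0,0.012]],
])

```text
time_s: 15.75
tool_pos: [0.5804, 0.0288, 0.0793]
tool_rot: [180.0, 0.0, 107.0]
force: [-1.0, -1.3, 0.3]
grip_width: 0.0178
grasp_force: 39.9
```

>>> play_rows([
  [[0,0,0.001,0,0,0,0.012],[0,0,0.001,0,0,0,0.012],[0,0,0,0,0,0,0.012]],
])

```text
time_s: 16.05
tool_pos: [0.5809, 0.0288, 0.0792]
tool_rot: [179.9, -0.0, 107.0]
force: [-4.0, -0.9, 11.4]
grip_width: 0.0175
grasp_force: 40.0
```

>>> play_rows([
  [[0,0,-0.001,0,0,0,0.012],[0,0,0,0,0,0,0.035],[0,0,0,0,0,0,0.035],[0,0,0,0,0,0,0.035],[0,0,0,0,0,0,0.035],[0,0,-0.02,0,0,0,0.035],[0,0,-0.04,0,0,0,0.035],[0,0,-0.045,0,0,0,0.05],[0,0,-0.045,0,0,0,0.05],[0,0,-0.045,0,0,0,0.05]],
])

```text
time_s: 17.05
tool_pos: [0.5798, 0.0289, 0.2745]
tool_rot: [180.0, 0.0, 107.0]
force: [0.4, 0.7, 0.1]
grip_width: 0.0481
grasp_force: 0.0
```

```bash
cat > chk.py <<'E'
from fit import *
rk=np.array([.5463,.0157,0]);Rz=Ro.from_euler('Z',17,degrees=True)
import sys
for n,t,x in(("mould_plate",.018,.036),("cover_plate",.010,-.036))[:int(sys.argv[1])]:
    for c in("side","top"):
        k=read_camera(c);W=PL(t)@Rz.as_matrix().T+rk+Rz.apply([x,0,0])+[0,0,.062];u=proj(k,W)
        s=silhouettes(c,n);print(n,c,u.min(0).round(1),u.max(0).round(1),[(round(float(d["p"]),2),np.round(d["extent"]).tolist()) for d in s[:2]])
E
python3 chk.py 1
python3 - <<'E'
from h import *
p0,R0=now()
rows(p0,R0,[.48,.06,.26],toolR(0,0),.05)
E
```

```text
mould_plate side [288.3 218. ] [316.4 277.4] [(0.82, [291.0, 217.0, 320.0, 275.0])]
mould_plate top [267.5 257.5] [329.  286.2] [(0.6, [321.0, 259.0, 325.0, 274.0])]
17.25 [0.5807 0.029  0.2738] [1.7983e+02 1.0000e-02 1.0700e+02] [-38.3   9.6  37.5  90.1  -5.9  82.1  16.6]
[[0.02,-0.029,0.005,0.001,0.0,0.099,0.05],[0.016,-0.031,0.004,0.001,0.0,0.099,0.05],[0.014,-0.032,0.005,0.001,0.0,0.099,0.05]] 3 end [0.4804 0.0601 0.2596] [-180.   -0.   90.]
```

Run:
```python
from h import *
p0,R0=now()
rows(p0,R0,[.48,.16,.26],toolR(0,0),.05)
```

```text
17.25 [0.5807 0.029  0.2738] [1.7983e+02 1.0000e-02 1.0700e+02] [-38.3   9.6  37.5  90.1  -5.9  82.1  16.6]
[[0.039,-0.015,0.003,0.001,0.0,0.074,0.05],[0.037,-0.017,0.004,0.0,0.0,0.074,0.05],[0.036,-0.02,0.003,0.001,0.0,0.075,0.05],[0.035,-0.023,0.004,0.001,0.0,0.074,0.05]] 4 end [0.4796 0.1601 0.2597] [-180.   -0.   90.]
```

>>> play_rows([
  [[0.039,-0.015,0.003,0,0,0.074,0.05],[0.037,-0.017,0.004,0,0,0.074,0.05],[0.036,-0.02,0.003,0,0,0.075,0.05],[0.035,-0.023,0.004,0,0,0.074,0.05],[0,0,0,0,0,0,0.05],[0,0,0,0,0,0,0.05],[0,0,0,0,0,0,0.05],[0,0,0,0,0,0,0.05]],
])

```text
time_s: 18.05
tool_pos: [0.4796, 0.1585, 0.2583]
tool_rot: [180.0, 0.1, 89.8]
force: [0.2, -0.2, -1.6]
grip_width: 0.0502
grasp_force: 0.0
```

```bash
python3 snap.py wcv cover_plate
python3 - <<'E'
from fit import *
w=pickle.load(open("pics/wcv.pkl","rb"));n="cover_plate"
ow=[(w,True,best(w["sil"][n]))];o2=[]
for c in("side","top"):
    k=read_camera(c);s=silhouettes(c,n)
    if s: print(c,s[0]["p"],s[0]["extent"]);o2.append((k,False,best(s)))
q0=[.5702,.2596,.0655,-17.8]
for o in(ow,o2,ow+o2):
    q,e=fit(o,PL(.01),q0,35,[0,1,2,3]);print(q.round(4),round(e,2))
q,e=fit(ow,PL(.01),q0,35,[0,1,3]);print("z fixed",q.round(4),round(e,2))
R=toolR(q[3],35);zp=-R.as_matrix()[:,2];p0,R0=now()
p,_=rows(p0,R0,q[:3]+zp*.096,R,.05)
E
```

```text
cover_plate [(0.65, [369, 46, 448, 174])]
18.15 [0.4796 0.1589 0.2585] [1.7998e+02 3.0000e-02 8.9850e+01] [-51.4  -1.2  29.8 101.1   0.6  79.9 -21.8]
side 0.72 [274.3, 191.4, 306.0, 228.0]
top 0.69 [137.5, 250.3, 215.2, 289.2]
[  0.5719   0.2587   0.0609 -19.5702] 0.39
[  0.5716   0.2056   0.0778 -13.6284] 4.87
[  0.5721   0.2588   0.0606 -19.2372] 2.71
z fixed [  0.5709   0.2585   0.0655 -19.4212] 0.58
18.35 [0.4792 0.1597 0.2587] [1.7997e+02 1.0000e-02 8.9930e+01] [-51.5  -1.2  29.8 101.1   0.6  79.9 -21.9]
[[0.023,0.008,0.023,-0.121,-0.021,0.065,0.05],[0.025,0.003,0.023,-0.121,-0.02,0.066,0.05],[0.025,0.0,0.023,-0.121,-0.021,0.065,0.05],[0.025,-0.005,0.022,-0.121,-0.021,0.066,0.05],[0.025,-0.01,0.02,-0.12,-0.02,0.065,0.05]] 5 end [0.5188 0.2771 0.1441] [145.    0.   70.6]
```

>>> play_rows([
  [[0.023,0.008,0.023,-0.121,-0.021,0.065,0.05],[0.025,0.003,0.023,-0.121,-0.02,0.066,0.05],[0.025,0,0.023,-0.121,-0.021,0.065,0.05],[0.025,-0.005,0.022,-0.121,-0.021,0.066,0.05],[0.025,-0.01,0.02,-0.12,-0.02,0.065,0.05],[0,0,0,0,0,0,0.05],[0,0,0,0,0,0,0.05],[0,0,0,0,0,0,0.05]],
])

```text
time_s: 19.15
tool_pos: [0.5143, 0.2594, 0.1584]
tool_rot: [149.2, 1.2, 72.4]
force: [0.6, 0.4, 1.0]
grip_width: 0.05
grasp_force: 0.0
```

```bash
cat > tg.py <<'E'
from h import *
c=np.array([.5717,.2587,.062]);R=toolR(-19.5,35);zp=-R.as_matrix()[:,2]
p0,R0=now();print("rot err",(R0.inv()*R).as_rotvec().round(3))
print("to go (tool axes)",R.inv().apply(c+zp*.018-p0).round(4),get_obs()["force"])
E
python3 tg.py
```

```text
19.15 [0.5143 0.2594 0.1584] [149.24   1.21  72.37] [-60.9   1.2  14.  117.   35.   54.1 -83.2]
rot err [-0.074 -0.     0.039]
to go (tool axes) [ 0.0185 -0.0108  0.0921] [0.6258959  0.3703147  0.99169734]
```

>>> play_rows([
  [[0.004,-0.003,0.002,-0.015,0,0.008,0.05],[0.004,-0.002,0.002,-0.015,0,0.008,0.05],[0.004,-0.002,0.002,-0.015,0,0.008,0.05],[0.004,-0.002,0.002,-0.015,0,0.008,0.05],[0.003,-0.002,0.002,-0.014,0,0.007,0.05],[0,0,0,0,0,0,0.05],[0,0,0,0,0,0,0.05]],
])

```text
time_s: 19.85
tool_pos: [0.5163, 0.2786, 0.1437]
tool_rot: [145.0, -0.0, 70.5]
force: [0.1, -0.2, -0.1]
grip_width: 0.0498
grasp_force: 0.0
```

```bash
python3 tg.py
```

```text
19.85 [0.5163 0.2786 0.1437] [ 1.4498e+02 -2.0000e-02  7.0500e+01] [-63.1   4.   12.5 118.   41.3  52.9 -94.3]
rot err [ 0. -0. -0.]
to go (tool axes) [-0.0003  0.0013  0.0827] [ 0.06457113 -0.2327919  -0.0755046 ]
```

>>> play_rows([
  [[0,0.001,0.02,0,0,0,0.05],[0,0,0.02,0,0,0,0.05],[0,0,0.02,0,0,0,0.05],[0,0,0.02,0,0,0,0.05],[0,0,0,0,0,0,0.05],[0,0,0,0,0,0,0.05],[0,0,0,0,0,0,0.05]],
])

```text
time_s: 20.55
tool_pos: [0.5597, 0.2647, 0.079]
tool_rot: [145.0, -0.1, 70.6]
force: [-0.0, -0.1, -0.5]
grip_width: 0.05
grasp_force: 0.0
```

```bash
python3 tg.py
```

```text
20.55 [0.5597 0.2647 0.079 ] [ 1.4496e+02 -6.0000e-02  7.0630e+01] [-60.   11.8  15.1 118.3  43.9  43.  -95.9]
rot err [ 0.001 -0.002  0.001]
to go (tool axes) [-0.0016  0.0012  0.0036] [-0.00527126 -0.11813937 -0.52965317]
```

>>> play_rows([
  [[-0.001,0.001,0.003,0,0,0,0.05],[0,0,0,0,0,0,0.005],[0,0,0,0,0,0,0.005],[0,0,0,0,0,0,0.005],[0,0,0,0,0,0,0.005],[0,0,0,0,0,0,0.005],[0,0,0,0,0,0,0.005],[0,0,0,0,0,0,0.005]],
], force=40)

```text
time_s: 21.35
tool_pos: [0.5632, 0.2616, 0.0772]
tool_rot: [144.8, -0.0, 70.5]
force: [5.1, -2.3, 2.2]
grip_width: 0.0097
grasp_force: 40.0
```

```bash
python3 tg.py
```

```text
21.35 [0.5632 0.2616 0.0772] [ 1.4484e+02 -1.0000e-02  7.0550e+01] [-59.7  12.1  15.4 118.3  44.2  42.6 -95.9]
rot err [ 0.003 -0.001  0.001]
to go (tool axes) [ 0.0001 -0.0014 -0.0004] [ 5.13596191 -2.33770168  2.17405073]
```

>>> play_rows([
  [[0,0,-0.01,0,0,0,0.005],[0,0,-0.012,0,0,0,0.005],[0,0,-0.012,0,0,0,0.005],[0,0,-0.012,0,0,0,0.005],[0,0,-0.012,0,0,0,0.005],[0,0,0,0,0,0,0.005]],
])

```text
time_s: 21.95
tool_pos: [0.531, 0.2727, 0.1249]
tool_rot: [144.9, 0.0, 70.5]
force: [2.2, -2.6, 4.0]
grip_width: 0.0099
grasp_force: 40.0
```

Run:
```python
from h import *
p0,R0=now();print(get_obs()["grip_width"])
p,R=rows(p0,R0,[.53,.245,.25],toolR(-19.5,0),.005,n=10)
```

```text
21.95 [0.531  0.2727 0.1249] [1.4487e+02 1.0000e-02 7.0540e+01] [-62.1   6.1  13.5 118.3  42.2  49.9 -94.6]
0.00991505603070672
[[-0.003,0.008,-0.01,0.061,0.0,0.0,0.005],[-0.002,0.007,-0.01,0.062,0.0,0.0,0.005],[-0.003,0.007,-0.011,0.061,0.0,0.0,0.005],[-0.003,0.006,-0.011,0.061,0.0,0.0,0.005],[-0.002,0.005,-0.011,0.062,0.0,0.0,0.005],[-0.003,0.005,-0.012,0.061,0.0,0.0,0.005],[-0.002,0.003,-0.012,0.061,0.0,0.001,0.005],[-0.003,0.004,-0.012,0.061,0.0,0.0,0.005],[-0.003,0.002,-0.012,0.062,0.0,0.0,0.005],[-0.002,0.002,-0.012,0.061,0.0,0.0,0.005]] 10 end [0.5305 0.2452 0.2496] [180.   -0.   70.5]
```

>>> play_rows([
  [[-0.003,0.008,-0.01,0.061,0,0,0.005],[-0.002,0.007,-0.01,0.062,0,0,0.005],[-0.003,0.007,-0.011,0.061,0,0,0.005],[-0.003,0.006,-0.011,0.061,0,0,0.005],[-0.002,0.005,-0.011,0.062,0,0,0.005],[-0.003,0.005,-0.012,0.061,0,0,0.005],[-0.002,0.003,-0.012,0.061,0,0,0.005],[-0.003,0.004,-0.012,0.061,0,0,0.005],[-0.003,0.002,-0.012,0.062,0,0,0.005],[-0.002,0.002,-0.012,0.061,0,0,0.005],[0,0,0,0,0,0,0.005],[0,0,0,0,0,0,0.005]],
])

```text
time_s: 23.15
tool_pos: [0.5296, 0.2459, 0.2463]
tool_rot: [-179.9, 0.1, 70.6]
force: [-1.2, -0.9, -3.4]
grip_width: 0.0096
grasp_force: 39.9
```

Run:
```python
from h import *
p0,R0=now();o=get_obs();print(o["grip_width"],o["force"])
r=np.array([.5463,.0157,.012]);R=toolR(17,0);slot=r+Ro.from_euler('Z',17,degrees=True).apply([-.036,0,0])
tgt=slot+[0,0,.05]-R.apply([0,0,.019]);print(tgt)
rows(p0,R0,tgt+[0,0,.12],R,.005,n=9)
```

```text
23.15 [0.5296 0.2459 0.2463] [-1.7987e+02  1.3000e-01  7.0580e+01] [-46.    9.9  21.2  91.5  -3.6  79.4 -43.9]
0.00959641090543941 [-1.17159489 -0.85681517 -3.36807998]
[0.51187303 0.00517462 0.081     ]
[[-0.026,0.007,0.005,0.0,0.0,-0.071,0.005],[-0.026,0.005,0.005,-0.001,0.0,-0.07,0.005],[-0.027,0.004,0.005,0.0,0.001,-0.071,0.005],[-0.027,0.001,0.005,0.0,0.0,-0.071,0.005],[-0.026,0.0,0.005,-0.001,0.0,-0.07,0.005],[-0.027,-0.003,0.005,0.0,0.0,-0.071,0.005],[-0.027,-0.004,0.005,0.0,0.0,-0.07,0.005],[-0.026,-0.006,0.006,-0.001,0.0,-0.071,0.005],[-0.025,-0.008,0.005,0.0,0.001,-0.071,0.005]] 9 end [0.5117 0.0054 0.2006] [180.  -0. 107.]
```

>>> play_rows([
  [[-0.026,0.007,0.005,0,0,-0.071,0.005],[-0.026,0.005,0.005,-0.001,0,-0.07,0.005],[-0.027,0.004,0.005,0,0.001,-0.071,0.005],[-0.027,0.001,0.005,0,0,-0.071,0.005],[-0.026,0,0.005,-0.001,0,-0.07,0.005],[-0.027,-0.003,0.005,0,0,-0.071,0.005],[-0.027,-0.004,0.005,0,0,-0.07,0.005],[-0.026,-0.006,0.006,-0.001,0,-0.071,0.005],[-0.025,-0.008,0.005,0,0.001,-0.071,0.005],[0,0,0,0,0,0,0.005],[0,0,0,0,0,0,0.005],[0,0,0,0,0,0,0.005]],
])

```text
time_s: 24.35
tool_pos: [0.5118, 0.0074, 0.2013]
tool_rot: [179.9, -0.1, 107.2]
force: [0.2, -0.1, -2.9]
grip_width: 0.0096
grasp_force: 39.9
```

```bash
python3 ov.py .010 0 .019 cover_plate; python3 avg.py
python3 - <<'E'
from h import *
p0,R0=now();R=toolR(17,0)
print("to go",R.inv().apply(np.array([.5119,.0052,.081])-p0).round(4),(R0.inv()*R).as_rotvec().round(3))
E
```

```text
24.35 [0.5118 0.0074 0.2013] [ 1.7995e+02 -1.2000e-01  1.0718e+02] [-32.2   1.7  29.2 105.2  -1.   73.3  14.5]
side 0.67 [260.1, 170.4, 283.7, 224.5] [255. 169.] [280. 228.]
wrist 0.76 [305.1, 176.3, 335.4, 383.4] [305. 170.] [333. 427.]
25.0 [0.5123 0.0057 0.2019] [0.     0.0004 0.    ] [ 1.7992e+02 -8.0000e-02  1.0707e+02] [-0.06  0.11 -2.24] 0.009882546533387798
25.05 [0.5123 0.0053 0.2019] [ 1.7993e+02 -8.0000e-02  1.0704e+02] [-32.1   1.7  29.3 105.1  -1.   73.3  14.6]
to go [ 0.     -0.0004  0.1209] [ 0.001 -0.001  0.001]
```

>>> play_rows([
  [[0.002,0,0.015,0,0,0,0.005],[0,0,0.015,0,0,0,0.005],[0,0,0.015,0,0,0,0.005],[0,0,0.015,0,0,0,0.005],[0,0,0.01,0,0,0,0.005],[0,0,0.01,0,0,0,0.005],[0,0,0,0,0,0,0.005],[0,0,0,0,0,0,0.005],[0,0,0,0,0,0,0.005]],
])

```text
time_s: 25.95
tool_pos: [0.5123, 0.0075, 0.1226]
tool_rot: [179.9, -0.1, 107.0]
force: [-0.0, -0.8, -1.9]
grip_width: 0.0098
grasp_force: 39.9
```

```bash
python3 avg.py
```

```text
26.4 [0.512  0.0075 0.1223] [0.0002 0.     0.0002] [ 1.7988e+02 -8.0000e-02  1.0705e+02] [ 0.02 -0.12 -2.32] 0.009980914503155148
```

>>> play_rows([
  [[0,0,0.01,0,0,0,0.005],[0,0,0.01,0,0,0,0.005],[0,0,0.008,0,0,0,0.005],[0,0,0.004,0,0,0,0.005],[0,0,0.003,0,0,0,0.005],[0,0,0,0,0,0,0.005],[0,0,0,0,0,0,0.005]],
])

```text
time_s: 27.15
tool_pos: [0.512, 0.0075, 0.0871]
tool_rot: [179.9, -0.1, 107.0]
force: [0.4, -0.5, -1.6]
grip_width: 0.0096
grasp_force: 39.9
```

>>> play_rows([
  [[0,0,0.001,0,0,0,0.005],[0,0,0.001,0,0,0,0.005],[0,0,0.001,0,0,0,0.005],[0,0,0,0,0,0,0.005]],
])

```text
time_s: 27.55
tool_pos: [0.5117, 0.0075, 0.0838]
tool_rot: [179.9, -0.1, 107.0]
force: [0.2, -0.4, -3.1]
grip_width: 0.0103
grasp_force: 39.9
```

>>> play_rows([
  [[0,0,0.001,0,0,0,0.005],[0,0,0.001,0,0,0,0.005],[0,0,0,0,0,0,0.005]],
])

```text
time_s: 27.85
tool_pos: [0.5116, 0.0075, 0.0817]
tool_rot: [179.9, -0.1, 107.0]
force: [0.6, -0.4, -1.9]
grip_width: 0.0095
grasp_force: 39.9
```

>>> play_rows([
  [[0,0,0.001,0,0,0,0.005],[0,0,0.001,0,0,0,0.005],[0,0,0,0,0,0,0.005]],
])

```text
time_s: 28.15
tool_pos: [0.5116, 0.0075, 0.0797]
tool_rot: [179.9, -0.1, 107.0]
force: [-0.2, 0.4, -2.4]
grip_width: 0.0098
grasp_force: 39.9
```

>>> play_rows([
  [[0,0,0.001,0,0,0,0.005],[0,0,0.001,0,0,0,0.005],[0,0,0,0,0,0,0.005]],
])

```text
time_s: 28.45
tool_pos: [0.5116, 0.0075, 0.0777]
tool_rot: [179.9, -0.1, 107.0]
force: [0.1, -0.2, -2.7]
grip_width: 0.0093
grasp_force: 39.9
```

>>> play_rows([
  [[0,0,0.001,0,0,0,0.005],[0,0,0.001,0,0,0,0.005],[0,0,0,0,0,0,0.005]],
])

```text
time_s: 28.75
tool_pos: [0.5117, 0.0075, 0.0757]
tool_rot: [179.9, -0.1, 107.0]
force: [0.2, 0.8, -2.1]
grip_width: 0.0099
grasp_force: 39.9
```

>>> play_rows([
  [[0,0,0.001,0,0,0,0.005],[0,0,0.001,0,0,0,0.005],[0,0,0,0,0,0,0.005]],
])

```text
time_s: 29.05
tool_pos: [0.5121, 0.0075, 0.0751]
tool_rot: [179.9, -0.1, 107.0]
force: [-3.3, -0.3, 6.8]
grip_width: 0.0099
grasp_force: 40.0
```

```bash
python3 ov.py .010 0 .012 cover_plate; python3 avg.py
```

```text
29.05 [0.5121 0.0075 0.0751] [ 1.7990e+02 -1.0000e-01  1.0704e+02] [-30.7   9.4  29.3 113.4  -5.6  58.4  18.2]
side 0.79 [263.2, 230.2, 283.1, 282.3] [259. 222.] [283. 282.]
wrist 0.95 [304.2, 176.3, 337.2, 380.2] [305. 172.] [334. 438.]
29.7 [0.5121 0.0075 0.0751] [0. 0. 0.] [ 1.7990e+02 -1.0000e-01  1.0704e+02] [-2.66  0.07  6.49] 0.009625387987898488
```

Contact with the board. Release and retreat, with the opening kept small beside the mould plate.

>>> play_rows([
  [[0,0,-0.001,0,0,0,0.005],[0,0,0,0,0,0,0.03],[0,0,0,0,0,0,0.03],[0,0,0,0,0,0,0.03],[0,0,0,0,0,0,0.03],[0,0,-0.02,0,0,0,0.03],[0,0,-0.04,0,0,0,0.03],[0,0,-0.045,0,0,0,0.03],[0,0,-0.045,0,0,0,0.03],[-0.03,-0.02,-0.02,0,0,0,0.03],[-0.04,0,0,0,0,0,0.03],[-0.04,0,0,0,0,0,0.03]],
])

```text
time_s: 30.95
tool_pos: [0.5255, -0.1047, 0.2463]
tool_rot: [179.7, -0.1, 107.1]
force: [-0.3, -0.2, -0.2]
grip_width: 0.0302
grasp_force: 0.0
```

>>> play_rows([
  [[-0.04,0,0,0,0,0,0.03],[-0.04,0,0,0,0,0,0.03],[0,0,0,0,0,0,0.03],[0,0,0,0,0,0,0.03]],
])

```text
time_s: 31.35
tool_pos: [0.5479, -0.1813, 0.2442]
tool_rot: [180.0, -0.1, 106.9]
force: [-1.1, 1.5, 1.1]
grip_width: 0.0298
grasp_force: 0.0
```

```bash
python3 chk.py 2
python3 - <<'E'
from fit import *
# refit each standing plate: tilt, x, y, yaw with z free, from side+top+wrist
w=read_camera("wrist");ks={c:read_camera(c) for c in("side","top")}
rk=np.array([.5463,.0157,.012]);Rz=Ro.from_euler('Z',17,degrees=True)
for n,t,x in(("mould_plate",.018,.036),("cover_plate",.010,-.036)):
    c0=rk+Rz.apply([x,0,0])+[0,0,.05]
    s=silhouettes("wrist",n);print(n,s[0]["p"] if s else None,s[0]["extent"] if s else None)
    if s:
        o=[(w,True,best(s))]
        q,e=fit(o,PL(t),[*c0,17],0,[0,1,2,3]);print(n,"slot frame",Rz.inv().apply(q[:3]-c0).round(4),q[3],e)
for n in("sample_jar","beaker","dropper_bottle","lab_timer"):
    s=silhouettes("top",n);print(n,np.round(s[0]["extent"]) if s else None)
print(get_obs()["tool_pos"])
E
```

```text
mould_plate side [288.3 218. ] [316.4 277.4] [(0.87, [290.0, 216.0, 319.0, 276.0])]
mould_plate top [267.5 257.5] [329.  286.2] [(0.96, [269.0, 260.0, 326.0, 287.0])]
cover_plate side [259.3 222.9] [283.1 283.3] [(0.8, [262.0, 224.0, 286.0, 281.0])]
cover_plate top [278.2 298.4] [339.4 320.8] []
mould_plate None None
cover_plate 0.78 [335.3, 3.7, 351.3, 83.3]
cover_plate slot frame [ 0.0052  0.013  -0.0658] 17.293550202232638 1.613719023007598
sample_jar [269. 260. 328. 285.]
beaker [294. 179. 320. 210.]
dropper_bottle [353. 159. 374. 192.]
lab_timer [230. 181. 260. 217.]
[ 0.54820122 -0.18028     0.24459652]
```

```bash
python3 -c "
from cell import *
print(sign_off())"
```

```text
the job is handed in; nothing more can be done
None
```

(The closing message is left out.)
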